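Pack the finished model rails into the kit caddy

ROBOT

A 7-joint arm with a two-finger parallel gripper is mounted at the origin on the work surface. World frame = base frame: x ahead of the robot, y to its left, z up, the work surface at z = 0. Lengths are in m, angles in rad, forces in N, time in s.
With the tool pointing down it reaches from about 0.4 to 0.85 m from the base axis. Payload 10.4 kg.
Tool frame: the origin (TCP) lies between the finger pads; the fingertips stand 22 mm ahead of it and the grasp point (between the pads) lies 3 mm ahead of it; z points along the fingers, y is the line along which they close (so a half turn about z gives the same grasp; the last joint's range is limited). The gripper opens to 85 mm and grips with 20 to 120 N. Pads are 22 mm wide; open, the fingers measure 114 mm over their backs; the gripper's body (76 mm by 85 mm) begins 54 mm behind the grasp point. The pads swing forward as they close: fully open they stand 13 mm farther back than shut.
Start: joints at [1.269, 0.332, -0.065, 1.46, 0.022, 1.35, -0.088], TCP at [0.172, -0.601, 0.253] pointing down, gripper open.
Joint ranges: [-2.6, 2.6], [-0.5, 2.12], [-1.47, 1.34], [0.16, 2.42], [-1.27, 4.41], [0.06, 2.06], [-2.6, 2.6]. Speed limits (rad/s): [2.22, 2.22, 2.79, 2.79, 3.14, 3.14, 3.14].

INTERFACE

Orientations are given as a unit quaternion [x, y, z, w].
In Python, from workcell import manip, camera, ticket, boxes_of, outline_of gives the robot as it stands.
- The arm moves only by the tool carry_out, never from a script. Its argument "deltas" is a list of rows, each a list of 5 numbers: the shift along the tool's x, y, z as a fraction of full scale, then the turn about the tool's z as a fraction of full scale, then the opening, from -1 (shut) to 1 (fully open), so that 0 is half open. In form: [[tx, ty, tz, spin, gripper], ...]. A call has 1 to 20 rows; each row is the pose to reach, as a shift and turn from the pose commanded when the call began, along the tool's axes at that moment; what a row does not reach only later rows make up. Full scale, the value 1, is 150 mm for a shift and 30 degrees for a turn. A row lasts 1/8 s, in which the tool goes at most 62.5 mm and 10.7 degrees, less where a joint would pass 70% of its speed; a pose out of reach is approached as far as the arm can. A call with a number of a shift or a turn outside -1 to 1 is refused whole. A call with a gripper value outside its range is refused whole. The fingers move at their own pace and stop on an object; "force" is the grip in N (left out, the last holds). Time passes only in rows, so rows that repeat a pose let the fingers close. It gives the time, the measured TCP pose, the force, the opening and the grip force at its end, in the units of the state.
- manip.get_obs(): the state, without advancing time (a new reading comes with each control period).
- camera(name): name is "side" or "top" or "wrist"; returns a dict with "img" (420x560x3 uint8, red, green, blue), "depth" (420x560 float32, m along the optical axis (not along the pixel's ray), 0 where there is no reading), "vertical_fov" (degrees; the focal length in pixels is half the picture's height over the tangent of half this angle, whatever the lens; pixels are square), "cx", "cy" (the principal point, pixels), "R" (3x3) and "t" (3): a world point X has camera coordinates R X + t. Camera axes: x right, y down, z forward; pixel columns grow to the right and rows downward; lengths in m; the calibration is good to about 2 mm. A picture is of the moment at which its call begins.
- ticket.hand_in(): hands the job in; it is judged then, once.
Trained networks look in a picture, given as the dict that the camera call returned (one of the last four; its "shot" number tells which), for a name from the list of things; names that differ only in an ending like _2 or _b are one class to them, and where a whole thing is asked for, a point or a joint stands for the part that bears it (a point fixed in the world has none). Each returns a list of dicts, best first, with "conf" (0 to 1); they miss things now and then, are a little off and sometimes report something else, mostly with a low value. They report only what shows in the picture. A call takes as long as a camera call.
- boxes_of(query, picture): "position" ([x, y, z] in m, in world coordinates, good to about 4 mm: the middle of the surface that is visible of it).
- outline_of(query, picture): "region" (420x560 bool, what is visible of it).
The state is a dict: "clock": time; "joint_pos": joint angles; "joint_velocities": joint speeds; "tau": joint torques, N m; "position": TCP position; "ee_rot": TCP orientation; "ft_force": force on the tool from outside, world axes, zero at the start; "torque": the same for the moment, N m; "grip_width": opening from 0.0 (shut) to 1.0 (fully open); "grasp_force": force on a finger pad.
Only numpy, scipy, OpenCV 4.12 (cv2) and the standard library are available. Lean on these libraries where they do the work, as an engineer would, in place of code of your own. Each camera call takes 0.05 s, during which the arm holds its last target. There are 200 camera calls.

TASK

Put the four finished charcoal rails, those with a narrow tongue at both ends, into the black kit caddy, each in the bay made for its length (the longest in the longest bay, and so on down), lying along the bay flat on its floor, with the same side up as now. Leave the plain bar and the bar with only one tongue where they are.

Things in the scene. Friction and masses are not known exactly. Their poses are not given: they have to be found in the camera images.
- caddy: Black box with grey floor, 160 (x) x 204 (y) mm, fixed, any yaw. Floor 4, wall tops 14 mm over table. Origin: centre of underside, z up. Four bays along x, 46 mm wide, 4 mm partitions, all starting at x=-75; solid end blocks shorten three at +x. From +y to -y: lengths 150, 125, 100, 75, centres (x,y) (0,75), (-12.5,25), (-25,-25), (-37.5,-75) mm. Each is 15 mm longer than its rail.
- rail_135: Finished rail, the longest of the four: 135 mm long overall including a narrow tongue at both ends (each tongue 12 mm long, 8 mm wide, full height; the full-width middle is 111 mm long). Charcoal board, lighter line along the top, 22 mm wide (y), 30 high (z), standing on the table. Origin: centre of underside, midway between the extreme ends; x along its length, z up. Loose, 20 to 100 g.
- rail_110: Finished rail, the second longest of the four: 110 mm long overall including a narrow tongue at both ends (each tongue 12 mm long, 8 mm wide, full height; the full-width middle is 86 mm long). Charcoal board, lighter line along the top, 22 mm wide (y), 30 high (z), standing on the table. Origin: centre of underside, midway between the extreme ends; x along its length, z up. Loose, 20 to 100 g.
- rail_85: Finished rail, the second shortest of the four: 85 mm long overall including a narrow tongue at both ends (each tongue 12 mm long, 8 mm wide, full height; the full-width middle is 61 mm long). Charcoal board, lighter line along the top, 22 mm wide (y), 30 high (z), standing on the table. Origin: centre of underside, midway between the extreme ends; x along its length, z up. Loose, 20 to 100 g.
- rail_60: Finished rail, the shortest of the four: 60 mm long overall including a narrow tongue at both ends (each tongue 12 mm long, 8 mm wide, full height; the full-width middle is 36 mm long). Charcoal board, lighter line along the top, 22 mm wide (y), 30 high (z), standing on the table. Origin: centre of underside, midway between the extreme ends; x along its length, z up. Loose, 20 to 100 g.
- plain_110: Off-cut to leave alone: a plain straight bar 110 mm long with no tongue at either end. Charcoal board, lighter line along the top, 22 mm wide (y), 30 high (z), standing on the table. Origin: centre of underside, midway between the extreme ends; x along its length, z up. Loose, 20 to 100 g.
- half_85: Unfinished rail to leave alone: 85 mm long overall, with a tongue (12 mm long, 8 mm wide) at its +x end only; the other end is cut square. Charcoal board, lighter line along the top, 22 mm wide (y), 30 high (z), standing on the table. Origin: centre of underside, midway between the extreme ends; x along its length, z up. Loose, 20 to 100 g.

How it is judged:
By the outcome, as a careful person would: the job done as asked, in the order asked, and still so for the second after the job is handed in, with the robot touching nothing.
It also fails if it takes over 99 s, if anything falls off the work surface, if the arm or the gripper's body presses on something with over 40 N, if the wrist force passes 120 N, or if a joint passes its speed limit or range.

## Working session

There is one attempt and no reset: what is moved stays moved. The work goes in short steps, Python scripts to look and compute and a tool call to move; the robot and the scene stay as the last step left them, time stands still between calls to the robot, and variables do not carry over. Pictures are saved under pics/ and viewed, at most 14 in all, crops included, and the job is handed in when it is done.

Besides the shell and the picture viewer there is one more tool, called after "Call:" as name([rows], argument=value, ...), one row to a line, values as JSON. carry_out: Moves the arm, as the interface text tells. Its arguments: {"type":"object","properties":{"deltas":{"type":"array","items":{"type":"array","items":{"type":"number"}}},"force":{"type":"number"}},"required":["deltas"]}

```bash
mkdir -p pics; ls
python3 - <<'E'
from workcell import manip,camera
import cv2,numpy as np
o=manip.get_obs();print(o)
for n in ["top","side"]:
    c=camera(n);cv2.imwrite(f"pics/{n}0.png",c["img"][:,:,::-1]);print(n,c["vertical_fov"],c["cx"],c["cy"],c["R"].round(3).tolist(),c["t"])
    np.savez(f"{n}0.npz",**{k:c[k] for k in("img","depth","vertical_fov","cx","cy","R","t")})
E
```

```text
pics
{'clock': 0.0, 'joint_pos': array([ 1.26942027,  0.33286824, -0.06470505,  1.46088815,  0.02159333,
        1.34988319, -0.08850929]), 'joint_velocities': array([ 2.29472095e-04,  7.34668211e-04,  6.82709585e-04,  2.73017000e-04,
       -4.79843508e-05, -7.16941063e-04,  2.06238583e-04]), 'tau': array([-2.15591881e-04, -6.25457668e+01,  4.90194478e-02, -3.91615605e+01,
        1.62579113e-02,  9.91735869e-03,  2.95007487e-05]), 'position': array([ 0.17190258, -0.60056525,  0.25254356]), 'ee_rot': array([ 9.90300017e-01,  1.38943946e-01, -1.19662289e-04, -6.65203950e-04]), 'ft_force': array([-0.36667988,  0.20402104,  0.28021512]), 'torque': array([ 0.05362362, -0.0149859 , -0.03733055]), 'grasp_force': 0.0, 'grip_width': 1.0005714973856363}
top 53.563630066013495 285.57007038799065 213.72003675363658 [[-0.019, -1.0, -0.001], [-0.994, 0.019, -0.109], [0.109, -0.001, -0.994]] [0.02562868 0.50082214 1.045951  ]
side 48.95138215190188 281.0547846627969 210.74243972445097 [[-0.945, -0.327, -0.016], [-0.221, 0.675, -0.704], [0.241, -0.661, -0.71]] [0.48744568 0.14332366 0.86850586]
```

View pics/top0.png

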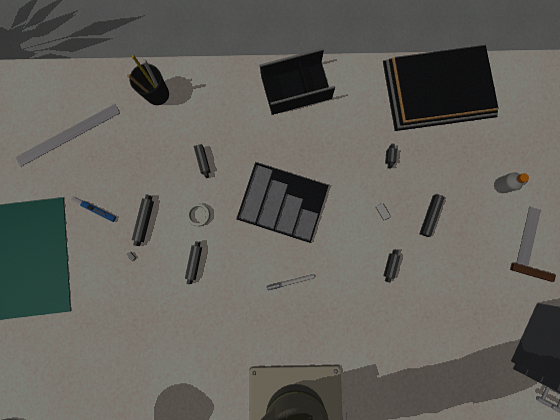

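```bash
cat > h.py <<'E'
import numpy as np,cv2
from workcell import manip,camera,boxes_of,outline_of
def foc(c): return 210/np.tan(np.radians(float(c["vertical_fov"]))/2)
def world(c):
    v,u=np.mgrid[0:420,0:560]; d=c["depth"];f=foc(c)
    P=np.stack([(u-c["cx"])/f*d,(v-c["cy"])/f*d,d],-1)
    return (P-c["t"])@np.asarray(c["R"])
def pix(c,X):
    q=np.asarray(c["R"])@X+c["t"]; return foc(c)*q[:2]/q[2]+[c["cx"],c["cy"]]
def rect(pts):
    (x,y),(w,h),a=cv2.minAreaRect((pts*1000).astype(np.float32))
    if w<h: w,h,a=h,w,a+90
    a=(a+90)%180-90
    return np.round([x,y,w,h,a],1)
E
python3 - <<'E'
from h import *
c=camera("top");W=world(c)
for n in ["rail_135","rail_110","rail_85","rail_60","plain_110","half_85","caddy"]:
    for r in outline_of(n,c)[:3]:
        m=r["region"]; v,u=np.nonzero(m); z=W[m][:,2]
        k=m&(W[...,2]>(0.022 if n!="caddy" else 0.008))&(W[...,2]<0.04)
        if k.sum()>5: print(n,round(r["conf"],2),"px",u.mean().round(),v.mean().round(),rect(W[k][:,:2]),"ztop",np.percentile(z,90).round(4),k.sum())
tiles=[]
for u,v in [(145,220),(195,262),(204,160),(433,215),(394,265),(393,156)]:
    t=c["img"][v-33:v+33,u-33:u+33,::-1]; tiles.append(np.clip(cv2.resize(t,(264,264),interpolation=cv2.INTER_CUBIC)*2.2,0,255).astype(np.uint8))
cv2.imwrite("pics/tiles.png",np.vstack([np.hstack(tiles[:3]),np.hstack(tiles[3:])]))
E
```

```text
rail_135 0.81 px 193.0 262.0 [382.6 256.7 108.1  22.8 -11.5] ztop 0.0317 343
rail_135 0.73 px 391.0 266.0 [ 363.6 -252.1   82.7   21.3  -16.5] ztop 0.0323 242
rail_135 0.65 px 142.0 220.0 [493.9 389.4 134.2  24.8 -13.4] ztop 0.0318 445
rail_110 0.81 px 193.0 262.0 [382.6 256.7 108.1  22.8 -11.5] ztop 0.0317 343
rail_110 0.73 px 391.0 266.0 [ 363.6 -252.1   82.7   21.3  -16.5] ztop 0.0323 242
rail_110 0.65 px 142.0 220.0 [493.9 389.4 134.2  24.8 -13.4] ztop 0.0318 445
rail_85 0.81 px 193.0 262.0 [382.6 256.7 108.1  22.8 -11.5] ztop 0.0317 343
rail_85 0.73 px 391.0 266.0 [ 363.6 -252.1   82.7   21.3  -16.5] ztop 0.0323 242
rail_85 0.65 px 142.0 220.0 [493.9 389.4 134.2  24.8 -13.4] ztop 0.0318 445
rail_60 0.81 px 193.0 262.0 [382.6 256.7 108.1  22.8 -11.5] ztop 0.0317 343
rail_60 0.73 px 391.0 266.0 [ 363.6 -252.1   82.7   21.3  -16.5] ztop 0.0323 242
rail_60 0.65 px 142.0 220.0 [493.9 389.4 134.2  24.8 -13.4] ztop 0.0318 445
plain_110 0.57 px 432.0 215.0 [ 492.  -363.5  110.2   22.9  -22.1] ztop 0.0323 405
half_85 0.73 px 202.0 161.0 [647.6 233.4  85.8  22.2  14.9] ztop 0.032 246
caddy 0.73 px 283.0 202.0 [535.7  24.2 203.9 160.4  71.1] ztop 0.015 1812
```

View pics/tiles.png

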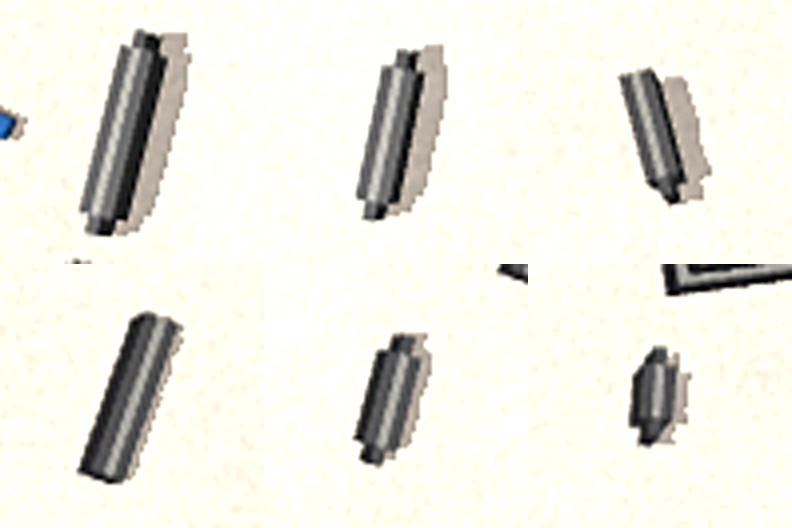

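```bash
cat >> h.py <<'E'
def R2(a): a=np.radians(a);return np.array([[np.cos(a),-np.sin(a)],[np.sin(a),np.cos(a)]])
def pose():
    from scipy.spatial.transform import Rotation as Ro
    o=manip.get_obs();M=Ro.from_quat(o["ee_rot"]).as_matrix()
    return np.array(o["position"]),np.degrees(np.arctan2(M[1,0],M[0,0])),o
C=np.array([.5357,.0242]);CY=-18.9
BAY={135:(0,75),110:(-12.5,25),85:(-25,-25),60:(-37.5,-75)}
def bay(n): return C+R2(CY)@(np.array(BAY[n])/1000)
def plan(wps,quiet=False):
    """wps: list of (x,y,z,yaw); prints the deltas, one call each, axes at each call start"""
    p,y,_=pose();print("at",p.round(4),round(y,1))
    for w in wps:
        w=np.array(w,float);n=0
        while n<12:
            d=np.r_[R2(-y)@(w[:2]-p[:2]),0]; d=np.array([d[0],-d[1],-(w[2]-p[2])])/.15
            s=-(w[3]-y)/30
            k=max(1,np.abs(d).max())
            m=d/k; t=np.clip(s,-1,1)
            print("  ",[round(float(q),2) for q in (*m,t)]);n+=1
            v=m*.15; p=p+np.r_[R2(y)@[v[0],-v[1]],-v[2]]; y=y-30*t
            if k==1 and abs(s)<=1: break
        print("  -> reached",p.round(3),round(y,1))
E
python3 - <<'E'
from h import *
c=dict(np.load("top0.npz"));W=world(c)
for u,v in [(145,220),(195,262),(394,265),(393,156)]:
    s=np.s_[v-32:v+32,u-25:u+25];w=W[s].reshape(-1,3);w=w[(w[:,2]>.026)&(w[:,2]<.045)]
    m=w.mean(0); d=np.linalg.svd(w[:,:2]-m[:2])[2][0]; print(u,v,rect(w[:,:2]),m.round(4),"pca",np.degrees(np.arctan2(d[1],d[0])).round(1)%180,len(w))
for n in BAY: print(n,bay(n).round(4))
plan([(.45,-.25,.2,106),(.494,.389,.16,166.6)])
E
```

```text
145 220 [493.7 388.8 134.2  23.6 -12.4] [0.4933 0.3888 0.0297] pca 167.0 403
195 262 [382.1 256.8 109.1  23.2 -11.4] [0.3824 0.2562 0.0296] pca 168.4 329
394 265 [ 363.6 -253.    83.6   22.3  -18.2] [ 0.3635 -0.253   0.0299] pca 162.5 241
393 156 [ 652.  -265.1   59.    23.    -8.6] [ 0.6518 -0.2648  0.0302] pca 172.2 150
135 [0.56   0.0952]
110 [0.532  0.0519]
85 [0.5039 0.0086]
60 [ 0.4759 -0.0346]
at [ 0.172  -0.6009  0.2533] 16.0
   [1.0, -0.72, 0.15, -1.0]
   [1.0, -0.1, 0.12, -1.0]
   [0.68, 0.31, 0.09, -1.0]
   [0.0, -0.0, -0.0, -0.0]
  -> reached [ 0.45 -0.25  0.2 ] 106.0
   [1.0, 0.36, 0.07, -1.0]
   [0.84, 1.0, 0.08, -1.0]
   [0.18, 1.0, 0.06, -0.02]
   [0.15, 0.87, 0.06, -0.0]
  -> reached [0.494 0.389 0.16 ] 166.6
```

Call:
carry_out([
  [1,-0.72,0.15,-1,1],
  [1,-0.72,0.15,-1,1],
  [1,-0.72,0.15,-1,1],
  [1,-0.72,0.15,-1,1],
], force=40)

```text
clock: 1.0
position: [0.2903, -0.4517, 0.2308]
ee_rot: [0.919, 0.395, 0.001, -0.0]
ft_force: [0.0, 0.2, 0.2]
grip_width: 1.001
grasp_force: 0.0
```

Call:
carry_out([
  [1,-0.1,0.12,-1,1],
  [1,-0.1,0.12,-1,1],
  [1,-0.1,0.12,-1,1],
  [1,-0.1,0.12,-1,1],
])

```text
clock: 1.5
position: [0.3811, -0.3361, 0.2129]
ee_rot: [0.787, 0.617, 0.0, 0.0]
ft_force: [-0.8, 0.2, 0.1]
grip_width: 0.998
grasp_force: 0.0
```

Call:
carry_out([
  [0.68,0.31,0.09,-1,1],
  [0.68,0.31,0.09,-1,1],
  [0.68,0.31,0.09,-1,1],
  [0.68,0.31,0.09,-1,1],
])

```text
clock: 2.0
position: [0.4493, -0.2512, 0.1993]
ee_rot: [0.604, 0.797, -0.0, 0.0]
ft_force: [-0.7, 0.1, -0.9]
grip_width: 0.997
grasp_force: 0.0
```

Call:
carry_out([
  [1,0.36,0.07,-1,1],
  [1,0.36,0.07,-1,1],
  [1,0.36,0.07,-1,1],
  [1,0.36,0.07,-1,1],
])

```text
clock: 2.5
position: [0.4605, -0.0898, 0.1891]
ee_rot: [0.376, 0.927, -0.0, 0.0]
ft_force: [0.7, -1.4, 0.4]
grip_width: 0.996
grasp_force: 0.0
```

Call:
carry_out([
  [0.84,1,0.08,-1,1],
  [0.84,1,0.08,-1,1],
  [0.84,1,0.08,-1,1],
  [0.84,1,0.08,-1,1],
])

```text
clock: 3.0
position: [0.4744, 0.1068, 0.177]
ee_rot: [0.122, 0.992, 0.001, 0.0]
ft_force: [-0.0, -1.0, 0.3]
grip_width: 1.003
grasp_force: 0.0
```

Call:
carry_out([
  [0.18,1,0.06,0,1],
  [0.18,1,0.06,0,1],
  [0.18,1,0.06,0,1],
  [0.18,1,0.06,0,1],
])

```text
clock: 3.5
position: [0.485, 0.2566, 0.1673]
ee_rot: [0.124, 0.992, -0.0, -0.0]
ft_force: [-0.2, -1.3, -0.1]
grip_width: 0.995
grasp_force: 0.0
```

Run:
```python
from h import *
plan([(.4935,.3888,.10,167.)])
print(pose()[2]["joint_pos"].round(2))
```

```text
at [0.485  0.2566 0.1673] 165.7
   [0.16, 0.87, 0.45, -0.04]
  -> reached [0.494 0.389 0.1  ] 167.0
[ 0.2   0.37 -0.92  1.74  0.32  1.19  0.52]
```

Call:
carry_out([
  [0.16,0.87,0.45,-0.04,1],
  [0.16,0.87,0.45,-0.04,1],
  [0.16,0.87,0.45,-0.04,1],
  [0.16,0.87,0.45,-0.04,1],
])

```text
clock: 4.0
position: [0.4934, 0.3875, 0.0989]
ee_rot: [0.114, 0.994, -0.001, -0.001]
ft_force: [-0.3, -1.4, 1.1]
grip_width: 1.002
grasp_force: 0.0
```

Run:
```python
from h import *
c=camera("wrist");W=world(c);cv2.imwrite("pics/w1.png",np.clip(c["img"][:,:,::-1]*1.8,0,255).astype(np.uint8))
k=(W[...,2]>.024)&(W[...,2]<.036)&(np.hypot(W[...,0]-.4935,W[...,1]-.3888)<.08)
print(rect(W[k][:,:2]),W[k].mean(0).round(4))
plan([(.4935,.3888,.033,167.)])
print(pose()[2]["joint_pos"].round(2))
```

```text
[492.9 387.5 134.8  22.  -13.1] [0.4875 0.3887 0.0305]
at [0.494  0.3866 0.0997] 166.9
   [0.01, 0.01, 0.44, -0.0]
  -> reached [0.494 0.389 0.033] 167.0
[-0.11  0.62 -0.85  1.59  0.49  1.17  0.27]
```

View pics/w1.png

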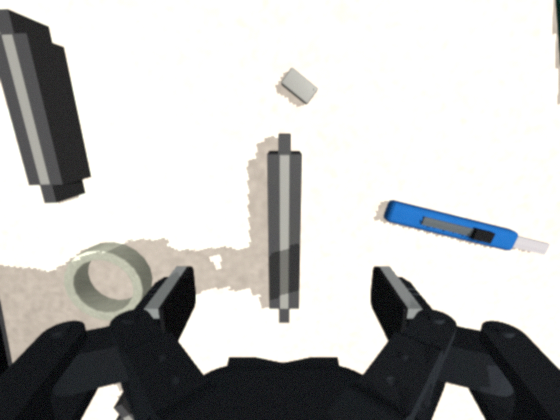

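The wrist picture shows rail_135 upright between the pads, from (284,135) to (284,320), aligned, with both tongues visible. Next I go down and grip.

Call:
carry_out([
  [0,0.01,0.25,0,1],
  [0,0.01,0.44,0,1],
  [0,0.01,0.44,0,1],
  [0,0.01,0.44,0,-1],
  [0,0.01,0.44,0,-1],
  [0,0.01,0.44,0,-1],
  [0,0.01,0.44,0,-1],
  [0,0.01,0.44,0,-1],
  [0,0.01,0.44,0,-1],
  [0,0.01,0.44,0,-1],
])

```text
clock: 5.3
position: [0.4933, 0.3909, 0.0351]
ee_rot: [0.112, 0.994, 0.0, 0.0]
ft_force: [-1.0, -1.9, 6.1]
grip_width: 0.245
grasp_force: 41.0
```

Run:
```python
from h import *
plan([(.4935,.3888,.13,167.),(*bay(135),.10,161.1),(*bay(135),.038,161.1)])
```

```text
at [0.4933 0.3909 0.0351] 167.2
   [-0.0, -0.01, -0.63, 0.01]
  -> reached [0.494 0.389 0.13 ] 167.0
   [-0.48, -1.0, 0.11, 0.2]
   [-0.47, -0.76, 0.09, -0.0]
  -> reached [0.56  0.095 0.1  ] 161.1
   [-0.0, -0.0, 0.41, -0.0]
  -> reached [0.56  0.095 0.038] 161.1
```

Call:
carry_out([
  [0,0,-0.3,0,-1],
  [0,0,-0.6,0,-1],
  [0,0,-0.6,0,-1],
  [0,0,-0.6,0,-1],
])

```text
clock: 5.8
position: [0.4928, 0.3902, 0.1236]
ee_rot: [0.112, 0.994, -0.0, -0.0]
ft_force: [-0.1, -0.9, -0.5]
grip_width: 0.246
grasp_force: 40.1
```

Call:
carry_out([
  [-0.24,-0.5,0.05,0.1,-1],
  [-0.48,-1,0.1,0.2,-1],
  [-0.48,-1,0.1,0.2,-1],
  [-0.48,-1,0.1,0.2,-1],
  [-0.48,-1,0.1,0.2,-1],
])

```text
clock: 6.42
position: [0.5291, 0.2289, 0.1085]
ee_rot: [0.163, 0.987, -0.0, -0.001]
ft_force: [-0.3, 1.3, -0.2]
grip_width: 0.249
grasp_force: 40.1
```

Call:
carry_out([
  [-0.24,-0.38,0.05,0,-1],
  [-0.47,-0.76,0.1,0,-1],
  [-0.47,-0.76,0.1,0,-1],
  [-0.47,-0.76,0.1,0,-1],
  [-0.47,-0.76,0.1,0,-1],
])

```text
clock: 7.05
position: [0.5593, 0.1006, 0.0945]
ee_rot: [0.162, 0.987, 0.001, -0.0]
ft_force: [-0.7, 0.5, -1.0]
grip_width: 0.244
grasp_force: 40.0
```

Run:
```python
from h import *
plan([(*bay(135),.040,161.1)])
c=camera("top");W=world(c)
c2=camera("wrist");cv2.imwrite("pics/w2.png",np.clip(c2["img"][:,:,::-1]*1.8,0,255).astype(np.uint8))
o=manip.get_obs();print(o["grip_width"],o["grasp_force"],o["joint_pos"].round(2))
```

```text
at [0.5593 0.1006 0.0945] 161.4
   [-0.02, -0.03, 0.36, 0.01]
  -> reached [0.56  0.095 0.04 ] 161.1
0.24098510701360523 40.04486560821533 [ 0.41  0.48 -0.82  1.75  0.4   1.08  0.7 ]
```

View pics/w2.png

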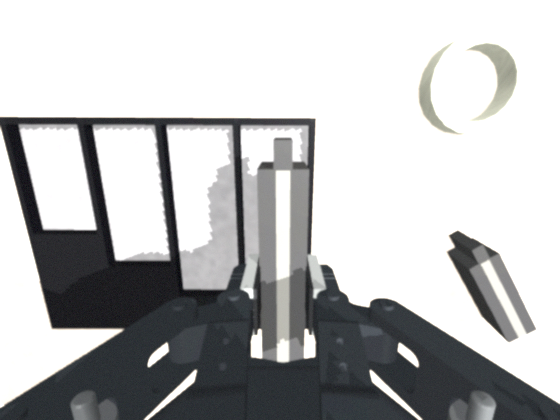

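Rail held along the longest bay (bay columns 240–310, rail column 283), so it's aligned. I'll lower and look at the height before opening.

Call:
carry_out([
  [-0.02,-0.03,0.15,0.01,-1],
  [-0.02,-0.03,0.3,0.01,-1],
  [-0.02,-0.03,0.36,0.01,-1],
  [-0.02,-0.03,0.36,0.01,-1],
  [-0.02,-0.03,0.36,0.01,-1],
])

```text
clock: 7.78
position: [0.561, 0.0927, 0.0399]
ee_rot: [0.166, 0.986, 0.0, -0.0]
ft_force: [0.3, 0.2, -1.4]
grip_width: 0.247
grasp_force: 41.1
```

Call:
carry_out([
  [0,0,0,0,-0.2],
  [0,0,0,0,-0.2],
  [0,0,0,0,-0.2],
  [0,0,0,0,-0.2],
  [0,0,-0.2,0,-0.2],
  [0,0,-0.6,0,-0.2],
  [0,0,-0.6,0,1],
  [0,0,-0.6,0,1],
])

```text
clock: 8.78
position: [0.5611, 0.0923, 0.1302]
ee_rot: [0.166, 0.986, -0.0, 0.0]
ft_force: [-0.1, -0.8, -0.2]
grip_width: 0.806
grasp_force: 0.0
```

Run:
```python
from h import *
c=camera("wrist");W=world(c);cv2.imwrite("pics/w3.png",np.clip(c["img"][:,:,::-1]*1.5,0,255).astype(np.uint8))
b=bay(135)
k=(W[...,2]>.024)&(W[...,2]<.045)&(np.hypot(W[...,0]-b[0],W[...,1]-b[1])<.08)
print(b,rect(W[k][:,:2]),W[k].mean(0).round(4))
plan([(.3822,.2565,.10,168.5),(.3822,.2565,.034,168.5)])
```

```text
[0.55999381 0.0951564 ] [560.7  91.8 134.7  22.1 -19.1] [0.556  0.0934 0.0345]
at [0.5607 0.0922 0.1295] 160.9
   [1.0, 0.43, 0.13, -0.25]
   [0.45, 0.27, 0.06, -0.0]
  -> reached [0.382 0.256 0.1  ] 168.5
   [0.0, -0.0, 0.44, -0.0]
  -> reached [0.382 0.256 0.034] 168.5
```

View pics/w3.png

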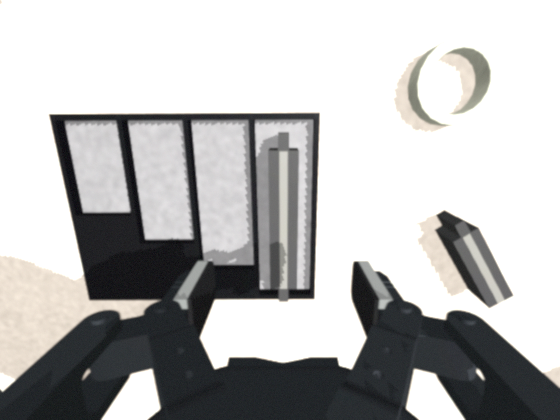

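Run:
```python
from h import *
c=camera("wrist");W=world(c)
L=(W[...,:2]-C)@R2(CY)*1000   # caddy frame, mm
z=W[...,2]*1000
top=(z>10)&(z<18)&(abs(L[...,0])<95)&(abs(L[...,1])<115)
print("wall tops",[np.percentile(L[top][:,i],[.5,99.5]).round(1) for i in (0,1)],z[top].mean(),rect(W[top][:,:2]))
g=c["img"].mean(2)
for n,(bx,by) in BAY.items():
    fl=(abs(L[...,1]-by)<18)&(abs(L[...,0])<90)&(z<8)&(z>0)
    print(n,"floor x",np.percentile(L[fl][:,0],[1,50,99]).round(1),z[fl].mean().round(1))
    if n==110:
        f2=(abs(L[...,0]+10)<30)&(abs(L[...,1]-by)<30)&(z<8); print("y",np.percentile(L[f2][:,1],[1,99]))
r=(z>28)&(z<45)&(abs(L[...,1]-72)<25)&(abs(L[...,0])<90)
x=L[r][:,0];print("rail x",np.percentile(x,[.5,99.5]),"y",np.percentile(L[r][:,1],[.5,99.5]),"z ends",z[r][x<-50].mean(),z[r][x>50].mean())
```

```text
wall tops [array([-79.7,  79.6]), array([-103.8,   99.5])] 14.23956827468201 [535.1  21.9 205.1 160.5  71.3]
135 floor x [-88.9 -43.4  75.5] 4.0
110 floor x [-88.4 -22.1  50.2] 4.2
y [-0.16784228 54.50213254]
85 floor x [-89.1 -33.1  25. ] 4.2
60 floor x [-88.7 -43.1   0.2] 4.1
rail x [-64.75760145  66.75471581] y [61.21854045 82.98374698] z ends 34.28187985512082 34.53784094332925
```

Call:
carry_out([
  [0.5,0.22,0.06,-0.12,1],
  [1,0.43,0.13,-0.25,1],
  [1,0.43,0.13,-0.25,1],
  [1,0.43,0.13,-0.25,1],
  [1,0.43,0.13,-0.25,1],
])

```text
clock: 9.5
position: [0.4409, 0.202, 0.1103]
ee_rot: [0.102, 0.995, -0.0, -0.0]
ft_force: [0.1, -0.2, 1.1]
grip_width: 0.999
grasp_force: 0.0
```

Call:
carry_out([
  [0.45,0.27,0.06,0,1],
  [0.45,0.27,0.06,0,1],
  [0.45,0.27,0.06,0,1],
  [0.45,0.27,0.06,0,1],
])

```text
clock: 10.0
position: [0.3841, 0.2547, 0.1018]
ee_rot: [0.102, 0.995, -0.0, 0.0]
ft_force: [0.6, -0.0, 0.3]
grip_width: 0.999
grasp_force: 0.0
```

```bash
sed -i 's/^C=.*;/C=np.array([.5354,.0230]);/' h.py
python3 - <<'E'
from h import *
c=camera("wrist");W=world(c)
k=(W[...,2]>.024)&(W[...,2]<.036)&(np.hypot(W[...,0]-.3822,W[...,1]-.2565)<.07)
r=rect(W[k][:,:2]);print(r)
plan([(r[0]/1000,r[1]/1000,.034,168.5),(.3822,.2565,.12,168.5),(*bay(110),.1,161.1)])
E
```

```text
[381.3 254.6 110.3  22.1 -11.5]
at [0.384  0.2547 0.1018] 168.2
   [0.02, -0.0, 0.45, -0.01]
  -> reached [0.381 0.255 0.034] 168.5
   [-0.0, 0.01, -0.57, -0.0]
  -> reached [0.382 0.256 0.12 ] 168.5
   [-1.0, -0.92, 0.11, 0.25]
   [-0.28, -0.2, 0.03, -0.0]
  -> reached [0.532 0.051 0.1  ] 161.1
```

Call:
carry_out([
  [0.02,0,0.25,0,1],
  [0.02,0,0.45,0,1],
  [0.02,0,0.45,0,1],
  [0.02,0,0.45,0,-1],
  [0.02,0,0.45,0,-1],
  [0.02,0,0.45,0,-1],
  [0.02,0,0.45,0,-1],
  [0.02,0,0.45,0,-1],
  [0.02,0,0.45,0,-1],
  [0.02,0,0.45,0,-1],
])

```text
clock: 11.3
position: [0.3803, 0.2567, 0.035]
ee_rot: [0.101, 0.995, 0.0, 0.001]
ft_force: [-0.9, -2.2, 7.2]
grip_width: 0.247
grasp_force: 39.9
```

Call:
carry_out([
  [0,0,-0.3,0,-1],
  [0,0,-0.6,0,-1],
  [0,0,-0.6,0,-1],
  [0,0,-0.6,0,-1],
])

```text
clock: 11.8
position: [0.3796, 0.256, 0.1239]
ee_rot: [0.101, 0.995, -0.0, 0.0]
ft_force: [-0.0, -0.1, -1.8]
grip_width: 0.248
grasp_force: 39.7
```

Call:
carry_out([
  [-0.5,-0.46,0,0.12,-1],
  [-1,-0.92,0.1,0.25,-1],
  [-1,-0.92,0.1,0.25,-1],
  [-1,-0.92,0.1,0.25,-1],
  [-1,-0.92,0.1,0.25,-1],
  [-1,-0.92,0.1,0.25,-1],
])

```text
clock: 12.55
position: [0.4977, 0.0931, 0.109]
ee_rot: [0.165, 0.986, 0.0, -0.0]
ft_force: [0.0, 1.1, -0.6]
grip_width: 0.248
grasp_force: 39.6
```

Run:
```python
from h import *
plan([(*bay(110),.10,161.1),(*bay(110),.04,161.1)])
```

```text
at [0.4977 0.0931 0.109 ] 161.0
   [-0.31, -0.19, 0.06, -0.0]
  -> reached [0.532 0.051 0.1  ] 161.1
   [0.0, 0.0, 0.4, -0.0]
  -> reached [0.532 0.051 0.04 ] 161.1
```

Call:
carry_out([
  [-0.31,-0.19,0.06,0,-1],
  [-0.31,-0.19,0.06,0,-1],
  [-0.31,-0.19,0.06,0,-1],
  [-0.31,-0.19,0.06,0,-1],
])

```text
clock: 13.05
position: [0.5328, 0.0506, 0.1006]
ee_rot: [0.165, 0.986, 0.0, 0.0]
ft_force: [-0.3, 0.0, -0.7]
grip_width: 0.243
grasp_force: 39.6
```

Run:
```python
from h import *
plan([(*bay(110),.04,161.1)])
```

```text
at [0.5328 0.0506 0.1006] 161.0
   [0.01, -0.0, 0.4, -0.0]
  -> reached [0.532 0.051 0.04 ] 161.1
```

Call:
carry_out([
  [0.01,0,0.2,0,-1],
  [0.01,0,0.35,0,-1],
  [0.01,0,0.4,0,-1],
  [0.01,0,0.4,0,-1],
  [0.01,0,0.4,0,-1],
])

```text
clock: 13.68
position: [0.5325, 0.0497, 0.0413]
ee_rot: [0.166, 0.986, 0.0, 0.001]
ft_force: [-0.2, -0.6, -0.9]
grip_width: 0.248
grasp_force: 39.7
```

Call:
carry_out([
  [0,0,0,0,-0.3],
  [0,0,0,0,-0.3],
  [0,0,0,0,-0.3],
  [0,0,0,0,-0.3],
  [0,0,-0.2,0,-0.3],
  [0,0,-0.6,0,-0.3],
  [0,0,-0.6,0,1],
  [0,0,-0.6,0,1],
])

```text
clock: 14.68
position: [0.5318, 0.0491, 0.1301]
ee_rot: [0.166, 0.986, -0.0, 0.0]
ft_force: [-0.4, -1.0, -1.4]
grip_width: 0.763
grasp_force: 0.0
```

Run:
```python
from h import *
c=camera("wrist");W=world(c)
L=(W[...,:2]-C)@R2(CY)*1000; z=W[...,2]*1000
for n in (135,110):
    bx,by=BAY[n]
    r=(z>28)&(z<45)&(abs(L[...,1]-by)<23)&(abs(L[...,0])<90);x=L[r][:,0]-bx
    print(n,"x",np.percentile(x,[.5,99.5]).round(1),"y",(np.percentile(L[r][:,1],[.5,99.5])-by).round(1),"z",z[r][x<-30].mean().round(1),z[r][x>30].mean().round(1))
plan([(.3636,-.253,.10,162.5)])
print(pose()[2]["joint_pos"].round(2))
```

```text
135 x [-64.9  67.6] y [-12.9   9.2] z 34.3 34.4
110 x [-51.9  56.5] y [-12.5   9.3] z 34.3 34.6
at [0.5314 0.0491 0.1295] 160.9
   [0.17, -1.0, 0.09, -0.05]
   [0.2, -1.0, 0.09, -0.0]
   [0.05, -0.26, 0.02, -0.0]
  -> reached [ 0.364 -0.253  0.1  ] 162.5
[ 0.56  0.37 -0.87  1.81  0.31  1.11  0.82]
```

Call:
carry_out([
  [0.1,-0.5,0,0,1],
  [0.17,-1,0,0,1],
  [0.17,-1,0,0,1],
  [0.17,-1,0,0,1],
  [0.17,-1,0,0,1],
])

```text
clock: 15.35
position: [0.4587, -0.0831, 0.1298]
ee_rot: [0.166, 0.986, 0.0, -0.0]
ft_force: [0.5, 0.7, 0.3]
grip_width: 1.001
grasp_force: 0.0
```

Call:
carry_out([
  [0.2,-1,0.1,-0.05,1],
  [0.2,-1,0.1,-0.05,1],
  [0.2,-1,0.1,-0.05,1],
  [0.2,-1,0.1,-0.05,1],
])

```text
clock: 15.85
position: [0.3807, -0.2164, 0.1147]
ee_rot: [0.154, 0.988, 0.0, -0.0]
ft_force: [0.2, 0.4, -0.4]
grip_width: 1.0
grasp_force: 0.0
```

Call:
carry_out([
  [0.05,-0.26,0.1,0,1],
  [0.05,-0.26,0.1,0,1],
  [0.05,-0.26,0.1,0,1],
])

```text
clock: 16.23
position: [0.3636, -0.2491, 0.1003]
ee_rot: [0.152, 0.988, 0.0, 0.0]
ft_force: [0.6, 0.0, -0.6]
grip_width: 1.0
grasp_force: 0.0
```

Run:
```python
from h import *
c=camera("wrist");W=world(c)
k=(W[...,2]>.024)&(W[...,2]<.036)&(np.hypot(W[...,0]-.3636,W[...,1]+.253)<.06)
r=rect(W[k][:,:2]);print(r)
plan([(r[0]/1000,r[1]/1000,.034,r[4]+180)])
print(pose()[2]["joint_pos"].round(2))
```

```text
[ 362.8 -255.7   84.7   21.8  -17.2]
at [ 0.3636 -0.2492  0.1005] 162.5
   [-0.01, -0.04, 0.44, -0.01]
  -> reached [ 0.363 -0.256  0.034] 162.8
[ 1.19  0.14 -0.72  2.07  0.12  0.97  1.67]
```

Call:
carry_out([
  [-0.01,-0.04,0.2,0,1],
  [-0.01,-0.04,0.44,0,1],
  [-0.01,-0.04,0.44,0,1],
  [-0.01,-0.04,0.44,0,-1],
  [-0.01,-0.04,0.44,0,-1],
  [-0.01,-0.04,0.44,0,-1],
  [-0.01,-0.04,0.44,0,-1],
  [-0.01,-0.04,0.44,0,-1],
  [-0.01,-0.04,0.44,0,-1],
  [-0.01,-0.04,0.44,0,-1],
])

```text
clock: 17.52
position: [0.3623, -0.2573, 0.0351]
ee_rot: [0.153, 0.988, -0.0, 0.0]
ft_force: [-2.0, 0.6, 6.9]
grip_width: 0.246
grasp_force: 39.5
```

Call:
carry_out([
  [0,0,-0.3,0,-1],
  [0,0,-0.6,0,-1],
  [0,0,-0.6,0,-1],
  [0,0,-0.6,0,-1],
])

```text
clock: 18.02
position: [0.3615, -0.257, 0.1239]
ee_rot: [0.153, 0.988, -0.0, -0.0]
ft_force: [-0.9, -0.1, -0.4]
grip_width: 0.245
grasp_force: 39.6
```

Run:
```python
from h import *
plan([(*(bay(85)+R2(CY)@[0,-.001]),.11,161.1)])
```

```text
at [ 0.3615 -0.257   0.1239] 162.4
   [-0.19, 1.0, 0.05, 0.04]
   [-0.16, 0.96, 0.05, -0.0]
  -> reached [0.503 0.006 0.11 ] 161.1
```

Call:
carry_out([
  [-0.1,0.5,0,0.04,-1],
  [-0.19,1,0.05,0.04,-1],
  [-0.19,1,0.05,0.04,-1],
  [-0.19,1,0.05,0.04,-1],
  [-0.19,1,0.05,0.04,-1],
])

```text
clock: 18.65
position: [0.4336, -0.1231, 0.1159]
ee_rot: [0.164, 0.986, 0.0, -0.001]
ft_force: [-0.5, 0.0, -0.4]
grip_width: 0.247
grasp_force: 39.7
```

Call:
carry_out([
  [-0.16,0.5,0.05,0,-1],
  [-0.16,0.96,0.05,0,-1],
  [-0.16,0.96,0.05,0,-1],
  [-0.16,0.96,0.05,0,-1],
  [-0.16,0.96,0.05,0,-1],
])

```text
clock: 19.27
position: [0.5032, 0.004, 0.1089]
ee_rot: [0.165, 0.986, -0.0, -0.0]
ft_force: [0.3, -0.2, -0.9]
grip_width: 0.247
grasp_force: 39.7
```

Run:
```python
from h import *
plan([(*(bay(85)+R2(CY)@[0,-.001]),.0405,161.1)])
```

```text
at [0.5032 0.004  0.1089] 161.0
   [0.0, 0.02, 0.46, -0.0]
  -> reached [0.503 0.006 0.04 ] 161.1
```

Call:
carry_out([
  [0,0.01,0.2,0,-1],
  [0,0.01,0.4,0,-1],
  [0,0.01,0.46,0,-1],
  [0,0.01,0.46,0,-1],
  [0,0.01,0.46,0,-1],
])

```text
clock: 19.9
position: [0.5046, 0.0067, 0.041]
ee_rot: [0.164, 0.986, -0.0, 0.001]
ft_force: [0.2, -0.7, -0.4]
grip_width: 0.25
grasp_force: 40.1
```

Call:
carry_out([
  [0,0,0,0,-0.3],
  [0,0,0,0,-0.3],
  [0,0,0,0,-0.3],
  [0,0,0,0,-0.3],
  [0,0,-0.2,0,-0.3],
  [0,0,-0.6,0,-0.3],
  [0,0,-0.6,0,1],
  [0,0,-0.6,0,1],
])

```text
clock: 20.9
position: [0.504, 0.0071, 0.1301]
ee_rot: [0.164, 0.987, -0.0, 0.0]
ft_force: [0.3, -0.3, -0.6]
grip_width: 0.762
grasp_force: 0.0
```

Run:
```python
from h import *
plan([(.652,-.265,.10,172)])
print(pose()[2]["joint_pos"].round(2))
```

```text
at [0.504  0.0071 0.1301] 161.2
   [-1.0, -0.92, 0.13, -0.36]
   [-0.42, -0.57, 0.07, -0.0]
  -> reached [ 0.652 -0.265  0.1  ] 172.0
[ 0.71  0.31 -0.92  1.88  0.28  1.08  0.92]
```

Call:
carry_out([
  [-0.5,-0.46,0,-0.2,1],
  [-1,-0.92,0.1,-0.36,1],
  [-1,-0.92,0.1,-0.36,1],
  [-1,-0.92,0.1,-0.36,1],
  [-1,-0.92,0.1,-0.36,1],
  [-1,-0.92,0.1,-0.36,1],
])

```text
clock: 21.65
position: [0.6011, -0.1692, 0.1151]
ee_rot: [0.069, 0.998, 0.0, -0.0]
ft_force: [-0.4, 1.1, 0.3]
grip_width: 0.999
grasp_force: 0.0
```

Call:
carry_out([
  [-0.42,-0.57,0.1,0,1],
  [-0.42,-0.57,0.1,0,1],
  [-0.42,-0.57,0.1,0,1],
  [-0.42,-0.57,0.1,0,1],
])

```text
clock: 22.15
position: [0.6522, -0.2626, 0.1007]
ee_rot: [0.069, 0.998, 0.001, 0.0]
ft_force: [-0.7, -0.1, -0.4]
grip_width: 1.0
grasp_force: 0.0
```

Run:
```python
from h import *
c=camera("wrist");W=world(c)
k=(W[...,2]>.024)&(W[...,2]<.036)&(np.hypot(W[...,0]-.652,W[...,1]+.265)<.045)
r=rect(W[k][:,:2]);w=W[k][:,:2];d=np.linalg.svd(w-w.mean(0),full_matrices=False)[2][0];print(r,np.degrees(np.arctan2(d[1],d[0]))%180)
plan([(r[0]/1000,r[1]/1000,.034,172)])
print(pose()[2]["joint_pos"].round(2))
```

```text
[ 651.6 -267.2   60.1   22.    -6.5] 173.78892544092315
at [ 0.6522 -0.2624  0.1009] 172.2
   [-0.0, -0.03, 0.45, 0.01]
  -> reached [ 0.652 -0.267  0.034] 172.0
[ 0.8   0.73 -0.74  1.36  0.5   1.24  1.46]
```

Call:
carry_out([
  [0,-0.03,0.2,-0.05,1],
  [0,-0.03,0.45,-0.05,1],
  [0,-0.03,0.45,-0.05,1],
  [0,-0.03,0.45,-0.05,-1],
  [0,-0.03,0.45,-0.05,-1],
  [0,-0.03,0.45,-0.05,-1],
  [0,-0.03,0.45,-0.05,-1],
  [0,-0.03,0.45,-0.05,-1],
  [0,-0.03,0.45,-0.05,-1],
  [0,-0.03,0.45,-0.05,-1],
])

```text
clock: 23.45
position: [0.6519, -0.2697, 0.0339]
ee_rot: [0.057, 0.998, -0.0, 0.001]
ft_force: [-0.6, 1.6, 6.8]
grip_width: 0.244
grasp_force: 40.8
```

Call:
carry_out([
  [0,0,-0.3,0,-1],
  [0,0,-0.6,0,-1],
  [0,0,-0.6,0,-1],
  [0,0,-0.6,0,-1],
])

```text
clock: 23.95
position: [0.651, -0.2696, 0.1221]
ee_rot: [0.057, 0.998, -0.0, -0.0]
ft_force: [-0.2, 0.7, -1.2]
grip_width: 0.249
grasp_force: 39.9
```

Run:
```python
from h import *
plan([(*(bay(60)+R2(CY)@[0,-.001]),.11,161.1)])
```

```text
at [ 0.651  -0.2696  0.1221] 173.5
   [0.95, 1.0, 0.06, 0.41]
   [0.47, 0.32, 0.02, -0.0]
  -> reached [ 0.475 -0.037  0.11 ] 161.1
```

Call:
carry_out([
  [0.48,0.5,0,0.2,-1],
  [0.95,1,0.05,0.41,-1],
  [0.95,1,0.05,0.41,-1],
  [0.95,1,0.05,0.41,-1],
  [0.95,1,0.05,0.41,-1],
  [0.95,1,0.05,0.41,-1],
])

```text
clock: 24.7
position: [0.5271, -0.1056, 0.1148]
ee_rot: [0.164, 0.986, -0.0, -0.0]
ft_force: [-0.8, -0.8, -0.4]
grip_width: 0.244
grasp_force: 39.9
```

Call:
carry_out([
  [0.47,0.32,0.02,0,-1],
  [0.47,0.32,0.02,0,-1],
  [0.47,0.32,0.02,0,-1],
  [0.47,0.32,0.02,0,-1],
  [0.47,0.32,0.02,0,-1],
])

```text
clock: 25.32
position: [0.4763, -0.0372, 0.1123]
ee_rot: [0.164, 0.986, 0.0, 0.0]
ft_force: [-1.1, -0.2, -0.7]
grip_width: 0.246
grasp_force: 39.9
```

Run:
```python
from h import *
plan([(*(bay(60)+R2(CY)@[0,-.001]),.039,161.1)])
```

```text
at [ 0.4763 -0.0372  0.1123] 161.1
   [0.01, 0.0, 0.49, -0.0]
  -> reached [ 0.475 -0.037  0.039] 161.1
```

Call:
carry_out([
  [0.01,0,0.2,0,-1],
  [0.01,0,0.42,0,-1],
  [0.01,0,0.49,0,-1],
  [0.01,0,0.49,0,-1],
  [0.01,0,0.49,0,-1],
])

```text
clock: 25.95
position: [0.4749, -0.0358, 0.0394]
ee_rot: [0.164, 0.987, 0.0, 0.0]
ft_force: [0.2, -0.6, -0.6]
grip_width: 0.246
grasp_force: 40.7
```

Call:
carry_out([
  [0,0,0,0,-0.3],
  [0,0,0,0,-0.3],
  [0,0,0,0,-0.3],
  [0,0,0,0,-0.3],
  [0,0,-0.2,0,-0.3],
  [0,0,-0.6,0,-0.3],
  [0,0,-1,0,1],
  [0,0,-1,0,1],
  [0,0,-1,0,1],
  [0,0,-1,0,1],
])

```text
clock: 27.2
position: [0.4735, -0.0356, 0.1876]
ee_rot: [0.164, 0.987, 0.0, -0.001]
ft_force: [0.5, -0.7, 0.1]
grip_width: 1.001
grasp_force: 0.0
```

Run:
```python
from h import *
c=camera("wrist");W=world(c);cv2.imwrite("pics/w4.png",np.clip(c["img"][:,:,::-1]*1.5,0,255).astype(np.uint8))
L=(W[...,:2]-C)@R2(CY)*1000; z=W[...,2]*1000
for n,(bx,by) in BAY.items():
    r=(z>28)&(z<45)&(abs(L[...,1]-by)<23)&(abs(L[...,0])<90);x=L[r][:,0]-bx
    print(n,"x",np.percentile(x,[.5,99.5]).round(1),"y",(np.percentile(L[r][:,1],[.5,99.5])-by).round(1),"z",z[r][x<-15].mean().round(1),z[r][x>15].mean().round(1))
print(pose()[0])
```

```text
135 x [-65.4  60.6] y [-13.3   9.3] z 34.1 34.4
110 x [-52.   43.1] y [-13.1   9.4] z 34.2 34.3
85 x [-40.9  43.1] y [-12.3   9.7] z 34.3 34.4
60 x [-30.8  28.2] y [-11.5   9.7] z 34.1 34.6
[ 0.47352771 -0.03557661  0.18764986]
```

View pics/w4.png

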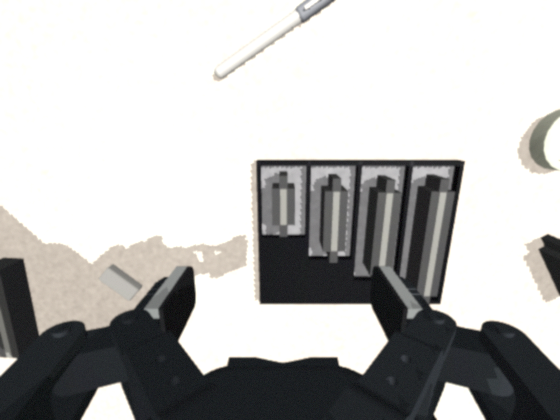

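All four rails stand in their bays, at columns 283, 335, 382 and 432, short to long. Their tops are at 34 mm, so they sit flat on the floor, and the gripper is clear.

```bash
python3 -c "
from workcell import ticket
print(ticket.hand_in())"
```

```text
the job is handed in; nothing more can be done
None
```

All four finished rails are in their matching caddy bays, flat and same side up; the plain bar and the one-tongue bar were left alone, and the job was handed in at about 27 s on the robot's clock.

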